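# Uncap the yellow contact-cleaner spray can

## Task

Two spray cans stand on the soldering bench. Lift the loose yellow cap off its can and lower it, open side down as it came, into the round well of the black cap holder; do not drop it in. Leave the yellow can standing where it is, and do not disturb the blue-capped can.

Things in the scene. Friction and masses are not known exactly. Their poses are not given: they have to be found in the camera images.
- yellow_cap_center (a point): centre (on the axis, half-way up) of the yellow plastic cap: an upside-down round cup, 46 mm outside diameter, 48 mm high, 2.5 mm wall, 20 g. It rests loosely on its can's flat shoulder, centre 144 mm and top 168 mm above the table, over a neck and nozzle standing 30 mm up inside it: lift it at least 35 mm straight up to clear them. z up along its axis
- yellow_can: white spray can with a broad yellow band, 53 mm diameter, 120 mm up to the flat shoulder (3.5 mm wider all round than the cap), 320 g, loose on the table; origin at the centre of its underside, z up
- holder_floor (a point): centre of the floor of the round well in the black square cap holder, fixed to the table: block 100 x 100 x 18 mm, well 72 mm in diameter and 12 mm deep, its floor 6 mm above the table; z up. A cap standing in it has its centre 24 mm above this point.
- blue_cap_center (a point): centre of the blue cap, of the same size, on a white spray can with a blue band, also of the same size: leave both alone
There are look-alikes about, which are no part of the job. Of the things that look like the part that bears yellow_cap_center, the smaller one is meant. Of the things shaped like the part that bears holder_floor, the black one is meant.

How it is judged:
By the outcome, as a careful person would: the job done as asked, in the order asked, and still so for the second after the job is handed in, with the robot touching nothing.
It also fails if it takes over 40 s, if anything falls off the work surface, if the arm or the gripper's body presses on something with over 40 N, if the wrist force passes 120 N, or if a joint passes its speed limit or range.

## Robot

A 6-joint arm with a two-finger parallel gripper is mounted at the origin on the work surface. World frame = base frame: x ahead of the robot, y to its left, z up, the work surface at z = 0. Lengths are in mm, angles in rad, forces in N, time in s.
With the tool pointing down it reaches from about 275 to 750 mm from the base axis. Payload 10.2 kg.
Tool frame: the origin (TCP) lies between the finger pads; the fingertips stand 17 mm ahead of it and the grasp point (between the pads) lies 2 mm behind it (tips_ahead is the distance from the TCP to the fingertips, in mm); z points along the fingers, y is the line along which they close (so a half turn about z gives the same grasp; the last joint's range is limited). The gripper opens to 85 mm and grips with 20 to 120 N. Pads are 22 mm wide; open, the fingers measure 114 mm over their backs; the gripper's body (76 mm by 85 mm) begins 54 mm behind the grasp point. The pads swing forward as they close: fully open they stand 13 mm farther back than shut.
Start: joints at [-1.529, 0.313, 1.498, -0, 1.331, -0.223], TCP at [137.388, -506.711, 248.294] pointing down, gripper open.
Joint ranges: [-2.94, 2.94], [-0.97, 2.17], [0.19, 2.56], [-1.23, 4.37], [0.02, 3.11], [-2.88, 2.88]. Speed limits (rad/s): [2.39, 2.39, 3.01, 3.14, 3.14, 3.14].

## Interface

Orientations are given as a unit quaternion [w, x, y, z].
In Python, from rig import sense, capture, finish_job, boxes_of, tips_ahead gives the robot as it stands.
- The arm moves only by the tool drive_tool, never from a script. Its argument "commands" is text: rows parted by semicolons, each of 7 numbers parted by spaces: the shift along the world's x, y, z in units of 0.1 m (1.0 is 0.1 m), then the turn, a rotation vector about the world's x, y, z in units of pi/4 rad (1.0 is pi/4 rad), then the opening in per cent of the stroke, from 0 (shut) to 100 (fully open). A call has 1 to 20 rows; each row shifts and turns the commanded pose from where the row before left it; what a row does not reach is not made up. A row lasts 1/12 s, in which the tool goes at most 41.7 mm and 7.16 degrees, less where a joint would pass 70% of its speed; a pose out of reach is approached as far as the arm can. A call with a number of a shift or a turn outside -1 to 1 is refused whole. A call with a gripper value outside its range is refused whole. The fingers move at their own pace and stop on an object; "force" is the grip in N (left out, the last holds). Time passes only in rows, so rows that do not move let the fingers close. It gives the time, the measured TCP pose, the force, the opening and the grip force at its end, in the units of the state.
- sense(): the state, without advancing time (a new reading comes with each control period).
- capture(name): name is "scene" or "top"; returns a dict with "pixels" (384x512x3 uint8, blue, green, red), "fov_y" (degrees; the focal length in pixels is half the picture's height over the tangent of half this angle, whatever the lens; pixels are square), "cx", "cy" (the principal point, pixels), "position" and "attitude" of the camera in the world. Camera axes: x right, y down, z forward; pixel columns grow to the right and rows downward; lengths in mm; the calibration is good to about 2 mm. A picture is of the moment at which its call begins. There is no depth.
- finish_job(): hands the job in; it is judged then, once.
Trained networks look in a picture, given as the dict that the camera call returned (one of the last four; its "shot" number tells which), for a name from the list of things; names that differ only in an ending like _2 or _b are one class to them, and where a whole thing is asked for, a point or a joint stands for the part that bears it (a point fixed in the world has none). Each returns a list of dicts, best first, with "confidence" (0 to 1); they miss things now and then, are a little off and sometimes report something else, mostly with a low value. They report only what shows in the picture. A call takes as long as a camera call. They do not tell look-alikes from the thing itself.
- boxes_of(picture, name): "position" ([column, row] in pixels, amid what is visible of it).
The state is a dict: "time_s": time; "joints": joint angles; "dq": joint speeds; "tau": joint torques, N m; "eef_pos": TCP position; "ee_rot": TCP orientation; "force": force on the tool from outside, world axes, zero at the start; "wrist_torque": the same for the moment, N m; "grip_width": opening from 0.0 (shut) to 1.0 (fully open); "grip_force": force on a finger pad.
Only numpy, scipy, OpenCV 4.12 (cv2) and the standard library are available. Lean on these libraries where they do the work, as an engineer would, in place of code of your own. Each camera call takes 0.05 s, during which the arm holds its last target. There are 200 camera calls.

## Working session

There is one attempt and no reset: what is moved stays moved. The work goes in short steps, Python scripts to look and compute and a tool call to move; the robot and the scene stay as the last step left them, time stands still between calls to the robot, and variables do not carry over. Pictures are saved under pics/ and viewed, at most 10 in all, crops included, and the job is handed in when it is done.

Besides the shell and the picture viewer there is one more tool, called in YAML: its name, and indented under it one key for each argument. drive_tool: Moves the arm, as the interface text tells. Shifts and turns lie within -1 to 1; 1 stands for 0.1 m of shift or pi/4 rad of turn. Its arguments: {"type":"object","properties":{"commands":{"type":"string"},"force":{"type":"number"}},"required":["commands"]}

```bash
mkdir -p pics; python3 - <<'E'
from rig import *
import cv2,pickle
d={}
for n in("scene","top"):
    p=capture(n);d[n]=p;cv2.imwrite(f"pics/{n}0.png",p["pixels"])
    print(n,p["fov_y"],p["cx"],p["cy"],p["position"],p["attitude"])
    for k in("yellow_cap_center","holder_floor","blue_cap_center","yellow_can"):
        print(k,[( [round(float(v)) for v in b["position"]],round(b["confidence"],2)) for b in boxes_of(p,k)])
pickle.dump(d,open("d.pkl","wb"))
print(sense())
E
```

```text
scene 44.61254951169487 253.0321905323936 196.55237570639966 [ 760.08163128 -544.59373943  733.92807644] [-0.38245184  0.89537291  0.21244202 -0.08310436]
yellow_cap_center [([280, 146], 0.87), ([320, 118], 0.61)]
holder_floor [([266, 242], 0.65), ([155, 271], 0.61)]
blue_cap_center [([205, 287], 0.79)]
yellow_can [([318, 157], 0.78)]
top 44.02599416527748 259.3390745126469 191.57223989846096 [ 388.43330002    5.53716413 1202.43995235] [-0.02890785  0.70784876 -0.7052696   0.0266321 ]
yellow_cap_center [([146, 218], 0.94), ([136, 168], 0.66)]
holder_floor [([252, 180], 0.76), ([318, 238], 0.62)]
blue_cap_center [([353, 172], 0.91)]
yellow_can [([154, 174], 0.73)]
{'time_s': 0.5, 'joints': array([-1.52936843e+00,  3.12919712e-01,  1.49773613e+00,  7.52587751e-06,
        1.33099065e+00, -2.23376695e-01]), 'dq': array([-0.00138409, -0.00051815, -0.00102897, -0.00145392, -0.00109006,
       -0.00074028]), 'tau': array([-1.02541966e-03, -4.11934340e+01, -2.59765112e+01, -1.98501011e-04,
        8.04329284e-04,  2.99075964e-05]), 'eef_pos': array([ 137.40499074, -506.69622892,  248.27046937]), 'ee_rot': array([-2.64737725e-05,  9.91247731e-01,  1.32014904e-01,  6.08551532e-06]), 'force': array([-0.1784514 ,  0.63246943,  0.97364293]), 'wrist_torque': array([-0.07702784, -0.00571663,  0.01910031]), 'grip_force': 0.0, 'grip_width': 1.0000116022233432}
```

View pics/scene0.png

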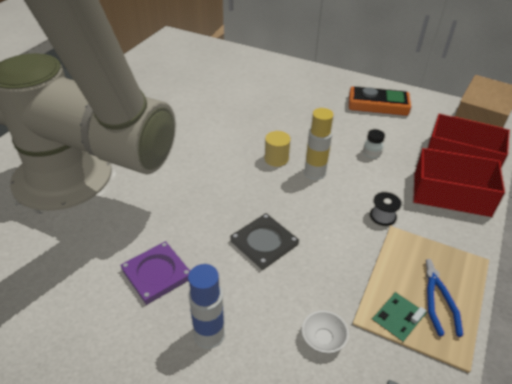

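View pics/top0.png

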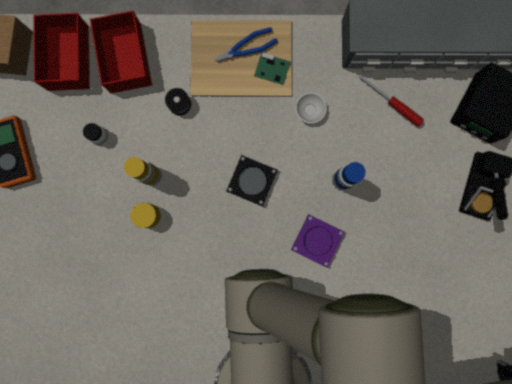

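The overview pictures show these candidates:
- **Yellow caps:** one stands on the can at scene (320,118) / top (136,168). A wider yellow cylinder stands on the table at scene (280,146) / top (146,218). The one on the can is meant, because it is the smaller and sits on the yellow-banded can.
- **Holders:** black at scene (266,242) / top (252,180) and purple at scene (155,271) / top (318,238). The black one is meant.

Next I measure them and confirm in one crop.

```bash
cat > h.py <<'E'
import numpy as np,cv2
from scipy.spatial.transform import Rotation as R
def cam(p):
    q=p["attitude"];r=R.from_quat([q[1],q[2],q[3],q[0]])
    return r.as_matrix(),np.array(p["position"]),192/np.tan(np.radians(p["fov_y"]/2))
def onplane(p,uv,z):
    M,c,f=cam(p);d=M@np.array([(uv[0]-p["cx"])/f,(uv[1]-p["cy"])/f,1]);return c+d*(z-c[2])/d[2]
def proj(p,X):
    M,c,f=cam(p);v=M.T@(np.array(X)-c);return v[:2]/v[2]*f+[p["cx"],p["cy"]]
def blobs(p,lo,hi,win):
    m=cv2.inRange(cv2.cvtColor(p["pixels"],cv2.COLOR_BGR2HSV),lo,hi)
    w=np.zeros_like(m);x0,y0,x1,y1=win;w[y0:y1,x0:x1]=m[y0:y1,x0:x1]
    n,l,s,c=cv2.connectedComponentsWithStats(w)
    return [(s[i].tolist(),c[i].round(1).tolist()) for i in range(1,n) if s[i][4]>15],w
E
python3 - <<'E'
import pickle
from h import *
d=pickle.load(open("d.pkl","rb"));t,s=d["top"],d["scene"]
print("top yellow",blobs(t,(18,120,60),(35,255,255),(110,140,190,240))[0])
print("scene yellow",blobs(s,(18,120,60),(35,255,255),(250,95,350,190))[0])
for n,p,uv in(("top",t,(136,168)),("scene",s,(320,118))):print(n,"cap z144/168",onplane(p,uv,144).round(),onplane(p,uv,168).round())
for n,p,uv in(("top",t,(252,180)),("scene",s,(266,242))):print(n,"holder",onplane(p,uv,6).round())
for n,p,uv in(("top",t,(353,172)),("scene",s,(205,275))):print(n,"blue",onplane(p,uv,150).round())
print("loose",onplane(t,(145,215),50).round())
a=cv2.resize(t["pixels"][140:240,110:290],None,fx=4,fy=4,interpolation=cv2.INTER_CUBIC)
b=cv2.resize(s["pixels"][95:195,250:350],None,fx=4,fy=4,interpolation=cv2.INTER_CUBIC)
o=np.hstack([a,b]);cv2.imwrite("pics/crop.png",cv2.resize(o,(800,int(o.shape[0]*800/o.shape[1]))))
a=cv2.resize(t["pixels"][140:220,110:290],None,fx=4,fy=4,interpolation=cv2.INTER_CUBIC)
E
```

```text
top yellow [([124, 157, 21, 22, 342], [134.3, 166.9]), ([131, 203, 26, 25, 527], [143.5, 215.0])]
scene yellow [([312, 108, 21, 29, 455], [321.7, 121.8]), ([266, 132, 24, 33, 565], [278.2, 146.6]), ([308, 149, 20, 17, 255], [317.0, 157.4])]
top cap z144/168 [524. 286. 144.] [521. 280. 168.]
scene cap z144/168 [516. 299. 144.] [526. 265. 168.]
top holder [512.  28.   6.]
scene holder [516.  30.   6.]
top blue [ 516. -200.  150.]
scene blue [ 509. -186.  150.]
loose [421. 287.  50.]
```

View pics/crop.png

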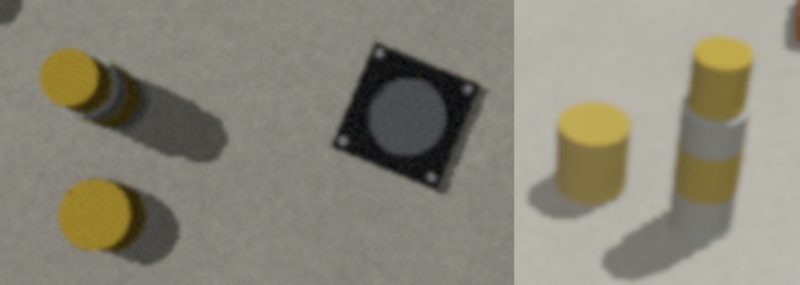

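The crop confirms both choices. The cap on the can (crop 69,77) is narrower than the loose cylinder (crop 95,215), and the black holder's well is at crop (407,117). I'll refine the positions and start moving.

```bash
python3 - <<'E'
import pickle
from h import *
from rig import tips_ahead
d=pickle.load(open("d.pkl","rb"));t,s=d["top"],d["scene"]
print("cap top",onplane(t,(134.0,166.8),168).round(1),onplane(s,(322.5,113.7),168).round(1))
print("block c z18",onplane(t,(251.7,180.0),18).round(1))
print("well floor",onplane(t,(252.2,180.6),6).round(1))
m=cv2.inRange(s["pixels"][205:275,220:310],(0,0,0),(75,75,75));c=max(cv2.findContours(m,0,2)[0],key=cv2.contourArea)
print(cv2.minAreaRect(c),c.reshape(-1,2).min(0)+[220,205],c.reshape(-1,2).max(0)+[220,205])
print(tips_ahead if not callable(tips_ahead) else "callable")
try: print(tips_ahead(0.55),tips_ahead(1.0))
except Exception as e: print(e)
try: print(tips_ahead())
except Exception as e: print(e)
E
```

```text
cap top [523.5 284.4 168. ] [524.9 282.8 168. ]
block c z18 [510.7  28.8  18. ]
well floor [510.4  27.7   6. ]
((44.25, 35.250003814697266), (50.20457458496094, 46.66904830932617), 45.0) [232 217] [297 268]
17.0
'float' object is not callable
'float' object is not callable
```

drive_tool:
  commands: "0 0 0.3 0 0 0 100; 0 0 0.3 0 0 0 100; 0.15 0.3 0 0 0 0 100; 0.15 0.3 0 0 0 0 100; 0.15 0.3 0 0 0 0 100; 0.15 0.3 0 0 0 0 100; 0.15 0.3 0 0 0 0 100; 0.15 0.3 0 0 0 0 100; 0.15 0.3 0 0 0 0 100; 0.15 0.3 0 0 0 0 100; 0.15 0.3 0 0 0 0 100; 0.15 0.3 0 0 0 0 100; 0.15 0.3 0 0 0 0 100; 0.15 0.3 0 0 0 0 100; 0.15 0.3 0 0 0 0 100; 0.15 0.3 0 0 0 0 100; 0.15 0.3 0 0 0 0 100; 0.15 0.3 0 0 0 0 100"
  force: 25

```text
time_s: 2.0
eef_pos: [377.7, -25.0, 308.5]
ee_rot: [0.0, 0.991, 0.132, 0.0]
force: [0.5, -0.3, 0.6]
grip_width: 0.999
grip_force: 0.0
```

drive_tool:
  commands: "0.12 0.25 0 0 0 0 100; 0.12 0.25 0 0 0 0 100; 0.12 0.25 0 0 0 0 100; 0.12 0.25 0 0 0 0 100; 0.12 0.25 0 0 0 0 100; 0.12 0.25 0 0 0 0 100; 0.12 0.25 0 0 0 0 100; 0.12 0.25 0 0 0 0 100; 0.12 0.25 0 0 0 0 100; 0.12 0.25 0 0 0 0 100; 0.12 0.25 0 0 0 0 100; 0.12 0.25 0 0 0 0 100; 0.025 0.086 -0.2 0 0 0 100; 0 0 -0.2 0 0 0 100; 0 0 -0.2 0 0 0 100; 0 0 0 0 0 0 100; 0 0 0 0 0 0 100"

```text
time_s: 3.42
eef_pos: [523.7, 281.8, 248.2]
ee_rot: [0.0, 0.991, 0.132, -0.001]
force: [0.5, -0.3, 0.5]
grip_width: 0.999
grip_force: 0.0
```

```bash
python3 - <<'E'
from rig import *
from h import *
s=capture("scene");t=capture("top");e=sense()["eef_pos"];print(e.round(1),sense()["joints"].round(2),proj(s,e),proj(t,e))
a=cv2.resize(s["pixels"][60:190,240:400],(640,520),interpolation=cv2.INTER_CUBIC);cv2.imwrite("pics/a.png",a)
E
```

```text
[524.4 281.9 249.9] [ 0.3   0.47  1.27 -0.    1.4   1.6 ] [326.83802593  79.6717931 ] [124.47847039 161.0647269 ]
```

View pics/a.png

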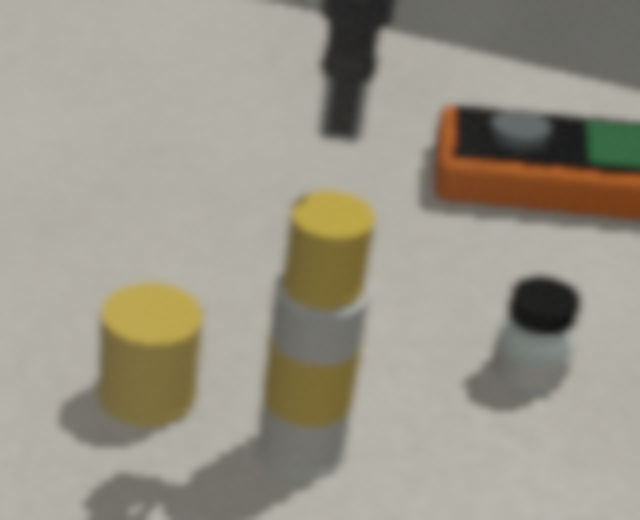

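The crop shows the gripper's front finger (crop 342,130) above the cap (crop 333,215), in line with the predicted projection. I'll go down and grip.

drive_tool:
  commands: "0 0.015 -0.2 0 0 0 100; 0 0 -0.2 0 0 0 100; 0 0 -0.2 0 0 0 100; 0 0 -0.15 0 0 0 100; 0 0 -0.1 0 0 0 100; 0 0 -0.1 0 0 0 100; 0 0 0 0 0 0 100; 0 0 0 0 0 0 80; 0 0 0 0 0 0 70; 0 0 0 0 0 0 62; 0 0 0 0 0 0 56; 0 0 0 0 0 0 50; 0 0 0 0 0 0 45; 0 0 0 0 0 0 40; 0 0 0 0 0 0 40; 0 0 0 0 0 0 40; 0 0 0 0 0 0 40; 0 0 0 0 0 0 40"
  force: 22

```text
time_s: 5.02
eef_pos: [524.3, 283.5, 154.1]
ee_rot: [-0.0, 0.991, 0.132, 0.001]
force: [-0.1, 0.5, 6.7]
grip_width: 0.535
grip_force: 22.9
```

drive_tool:
  commands: "0 0 0.02 0 0 0 40; 0 0 0.03 0 0 0 40; 0 0 0.05 0 0 0 40; 0 0 0.1 0 0 0 40; 0 0 0.1 0 0 0 40; 0 0 0.1 0 0 0 40; 0 0 0.1 0 0 0 40; 0 0 0.1 0 0 0 40; 0 0 0.1 0 0 0 40; 0 0 0.1 0 0 0 40; 0 0 0 0 0 0 40; 0 0 0 0 0 0 40"

```text
time_s: 6.02
eef_pos: [524.0, 283.4, 233.7]
ee_rot: [-0.0, 0.991, 0.132, 0.0]
force: [0.3, 0.4, -0.2]
grip_width: 0.53
grip_force: 22.6
```

```bash
python3 - <<'E'
from rig import *
from h import *
s=capture("scene");print(sense()["eef_pos"].round(1),sense()["force"].round(1),sense()["grip_width"])
cv2.imwrite("pics/b.png",cv2.resize(s["pixels"][50:200,240:400],(640,600),interpolation=cv2.INTER_CUBIC))
E
```

```text
[523.8 283.3 233. ] [-1.2 -0.7  0.1] 0.5334235591045625
```

View pics/b.png

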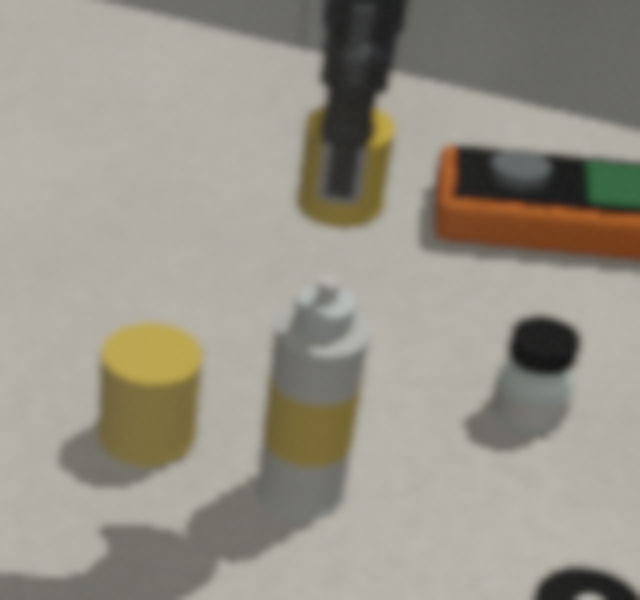

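The cap (crop 345,165) is held upright and clear of the nozzle (crop 325,290), and the can still stands. Now over to the holder, stopping about 30 mm above the floor.

drive_tool:
  commands: "-0.01 -0.1 0 0 0 0 40; -0.01 -0.2 0 0 0 0 40; -0.01 -0.2 0 0 0 0 40; -0.01 -0.2 0 0 0 0 40; -0.01 -0.2 0 0 0 0 40; -0.01 -0.2 0 0 0 0 40; -0.01 -0.2 0 0 0 0 40; -0.01 -0.2 0 0 0 0 40; -0.01 -0.2 0 0 0 0 40; -0.01 -0.2 0 0 0 0 40; -0.01 -0.2 0 0 0 0 40; -0.01 -0.2 0 0 0 0 40; -0.01 -0.2 0 0 0 0 40; 0 -0.05 -0.2 0 0 0 40; 0 0 -0.3 0 0 0 40; 0 0 -0.3 0 0 0 40; 0 0 -0.3 0 0 0 40; 0 0 -0.3 0 0 0 40; 0 0 -0.2 0 0 0 40; 0 0 0 0 0 0 40"

```text
time_s: 7.73
eef_pos: [508.1, 28.2, 69.3]
ee_rot: [-0.001, 0.991, 0.132, -0.004]
force: [-1.2, 0.3, 0.5]
grip_width: 0.533
grip_force: 22.7
```

```bash
python3 - <<'E'
from rig import *
from h import *
s=capture("scene");t=capture("top");e=sense()["eef_pos"];print(e.round(1),sense()["force"].round(1),sense()["grip_width"])
c=np.array([e[0],e[1],e[2]-10]);im=cv2.resize(s["pixels"][180:300,200:340],(700,600),interpolation=cv2.INTER_CUBIC)
for X,col in(((e[0],e[1],6),(0,0,255)),((511,28.5,6),(0,255,0))):
    u=(proj(s,X)-[200,180])*5;cv2.circle(im,tuple(int(v) for v in u),4,col,-1)
cv2.imwrite("pics/c.png",im)
E
```

```text
[510.6  28.1  73.5] [-0.3 -0.3  0.2] 0.5320685098064287
```

View pics/c.png

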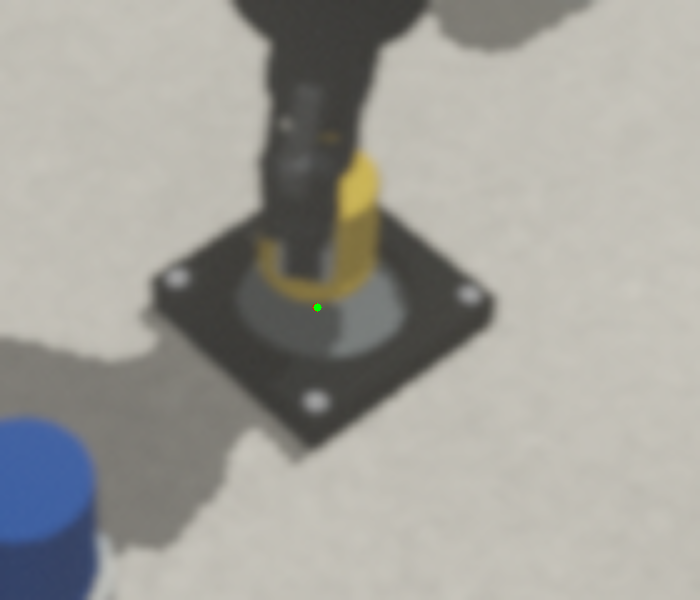

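The cap hangs over the well. The predicted landing point (318,308) is centred in the well disc (columns 237–406). I'll lower it gently until it touches.

drive_tool:
  commands: "0 0 -0.1 0 0 0 40; 0 0 -0.1 0 0 0 40; 0 0 -0.05 0 0 0 40; 0 0 -0.02 0 0 0 40; 0 0 -0.02 0 0 0 40; 0 0 -0.02 0 0 0 40; 0 0 0 0 0 0 40; 0 0 0 0 0 0 40"

```text
time_s: 8.5
eef_pos: [511.0, 28.4, 42.4]
ee_rot: [0.0, 0.991, 0.132, 0.0]
force: [0.1, -0.3, 0.7]
grip_width: 0.534
grip_force: 22.8
```

drive_tool:
  commands: "0 0 -0.01 0 0 0 40; 0 0 -0.005 0 0 0 40; 0 0 -0.005 0 0 0 40; 0 0 0 0 0 0 40; 0 0 0 0 0 0 40"

```text
time_s: 8.92
eef_pos: [510.9, 28.4, 40.3]
ee_rot: [0.0, 0.991, 0.132, 0.0]
force: [0.2, 0.4, -0.4]
grip_width: 0.532
grip_force: 22.8
```

drive_tool:
  commands: "0 0 -0.005 0 0 0 40; 0 0 -0.005 0 0 0 40; 0 0 0 0 0 0 40; 0 0 0 0 0 0 40"

```text
time_s: 9.25
eef_pos: [510.9, 28.4, 40.1]
ee_rot: [0.0, 0.991, 0.132, 0.0]
force: [-4.6, 0.7, 9.8]
grip_width: 0.53
grip_force: 23.5
```

Contact at the expected height. I'll release and retreat straight up.

drive_tool:
  commands: "0 0 0.005 0 0 0 40; 0 0 0 0 0 0 50; 0 0 0 0 0 0 56; 0 0 0 0 0 0 60; 0 0 0 0 0 0 70; 0 0 0 0 0 0 85; 0 0 0 0 0 0 100; 0 0 0 0 0 0 100; 0 0 0 0 0 0 100; 0 0 0.1 0 0 0 100; 0 0 0.2 0 0 0 100; 0 0 0.3 0 0 0 100; 0 0 0.3 0 0 0 100; 0 0 0.3 0 0 0 100; 0 0 0.3 0 0 0 100; 0 0 0.3 0 0 0 100; 0 0 0 0 0 0 100; 0 0 0 0 0 0 100"

```text
time_s: 10.75
eef_pos: [511.3, 28.4, 221.6]
ee_rot: [0.001, 0.991, 0.132, 0.002]
force: [-0.8, 0.0, 0.0]
grip_width: 1.005
grip_force: 0.0
```

```bash
python3 - <<'E'
from rig import *
from h import *
s=capture("scene");e=sense();print(e["eef_pos"].round(1),e["force"].round(1),e["grip_width"])
cv2.imwrite("pics/e.png",cv2.resize(s["pixels"][90:350,130:390],(600,600),interpolation=cv2.INTER_CUBIC))
E
```

```text
[510.7  28.4 220.1] [-0.7 -0.1 -0.3] 1.0036683671385782
```

View pics/e.png

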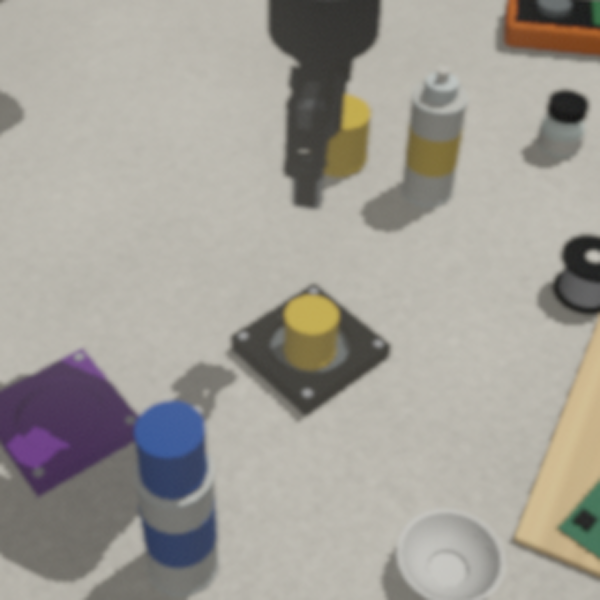

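The cap stands upright and centred in the black holder's well (crop 311,332). The yellow can (437,140) still stands and the blue-capped can (177,485) is untouched.

```bash
python3 -c "from rig import *;print(finish_job())"
```

```text
the job is handed in; nothing more can be done
None
```

The yellow cap was lowered into the black holder's well and stands there open side down; the yellow can still stands in place, the blue-capped can was not touched, and the job was handed in at about 11 s of the 40 s allowed (no verdict was returned).

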